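Hook the tube rack over the water bath's rail and snap it onto its stud

TASK

Hang the loaded tube rack inside the water bath: hook its bent lip over the aluminium rail along the bath's front rim, move it gently along the rail until the slot in the lip finds the locating stud, then press it down until the stud's spring balls snap over the lip and the lip lies fully home on the rail, so that the rack cannot float up. The stud is clamped wherever the last user left it, so feel for it, never force the rack down where it does not go, and leave the rack hanging there with the wash bottle and the beaker undisturbed.

Things in the scene. Friction and masses are not known exactly. Their poses are not given: they have to be found in the camera images.
- rack: Loose hook-on tube rack, bent 3 mm sheet steel, 0.3 to 0.5 kg, upright on the bench right or left of the bath; three 50 ml tubes clipped in (caps to z 117 mm). Origin: centre of underside; z up, +x from lip to tubes, y along the lip. Shelf x -25 to 25, 116 mm wide. Back plate x -25 to -22 rises from it to the lip. May touch the bath with 40 N at most.
- lip_slot (a point): Centre of the slot in the lip, at the lip's underside (rack x -34, y 0, z 95 mm). The 3 mm thick lip bridges the 18 mm gap between back plate and outer flange (rack x -43 to -25) and reaches 60 mm to either side. Slot: 13 mm wide in y, open over the whole gap in x.
- flange_foot (a point): Middle of the lower edge of the lip's outer flange (rack x -48, y 0, z 58 mm). The flange is 2.5 mm thick and 120 wide; it hangs straight from the lip to z 66, then flares outward (to -x) for lead-in.
- grip (a point): Pinch point of the black grip on top of the back plate: rack x -23.5, y 0, z 145 mm. Grip 12 mm thick in x, 46 wide in y, z 120 to 162; close the fingers along the rack's x. Fingertips 19 mm below this point clear the tubes and, when home, the stud.
- bath: Empty bench-top water bath, fixed: white housing 170 (x) by 206 (y) by 130 mm high. Origin: centre of underside; z up; -x is the front with knob and display. Free inside: x -66 to 73, y -91 to 91, floor z 25. Its front rim is a rail, x -80 to -66, flush with the front wall on both sides. The rack hangs inside with its axes along the bath's.
- rail_top (a point): Middle of the rail's top (bath x -73, y 0, z 130 mm; axes as the bath, y along the rail). A steel stud is clamped in the rail's slot, not measured: its centre is within 28 mm of this point along y. It stands 18 mm above the rail, 12 mm in x, 10 in y, top edge rounded along y (radius 5). Off the slot, the lip rests on the stud, 18 mm above the rail.
- rail_left (a point): Left end of the rail's top (bath x -73, y 103, z 130 mm). The stud's spring balls: one on each y side, standing out 2.5 mm, centred 8.7 mm above the rail. The lip's underside meets them 12 mm above the rail, takes roughly 5 to 15 N of push besides the rack's weight to pass, then snaps onto the rail beneath them, where lip_slot is level with the rail's top.
- wash_bottle: Bystander: plastic wash bottle with a bent spout, 65x106x174 mm, loose, on the other side of the bath from the rack; origin under its centre.
- beaker: Bystander: glass beaker, 73 mm wide, 90 mm high, right of the bath, loose; origin under its centre.

How it is judged (in metres and radians):
On the way:
1. the rack's lip hooks over the front rail (z of lip_slot in the frame of rail_top below 0.024 m and x of lip_slot in the frame of rail_top between -0.006 and 0.006 m), for 0.2 s.
At the end, for the whole second after the job is handed in: The rack hangs released and at rest on the front rail, upright within 0.12 rad: the lip's underside at the slot is less than 3 mm above the rail's top (snapped under the stud's balls), the slot within 6 mm of the rail's middle line and within 34 mm of the rail's middle along it (z of lip_slot in the frame of rail_top below 0.003 m and x of lip_slot in the frame of rail_top between -0.006 and 0.006 m and y of lip_slot in the frame of rail_top between -0.034 and 0.034 m and angle between rack's own z axis and vertical below 0.12 rad and linear speed of rack below 0.02 m/s); the robot touches nothing.
It fails at once if rack pressed or knocked against the bath with more than 40 N (contact force between rack and bath above 40 N).
It fails at once if the wash bottle is moved more than 20 mm (distance of wash_bottle from where it was at the start of the episode above 0.02 m).
It fails at once if the beaker is moved more than 20 mm (distance of beaker from where it was at the start of the episode above 0.02 m).
It also fails if it takes over 58 s, if anything falls off the work surface, if the arm or the gripper's body presses on something with over 40 N, if the wrist force passes 120 N, or if a joint passes its speed limit or range.

ROBOT

A 6-joint arm with a two-finger parallel gripper is mounted at the origin on a cart in front of the work surface, level with it; the furniture and walls round the work are solid. World frame = base frame: x ahead of the robot, y to its left, z up, the work surface at z = 0. Lengths are in mm, angles in degrees, forces in N, time in s.
With the tool pointing down it reaches from about 350 to 975 mm from the base axis. Payload 7.1 kg.
Tool frame: the origin (TCP) lies midway between the tips of the shut fingers; the grasp point (between the pads) lies 19 mm behind it (r.grip_point_offset is the distance from the TCP to the grasp point, in mm); z points along the fingers, y is the line along which they close (so a half turn about z gives the same grasp; the last joint's range is limited). The gripper opens to 88 mm and grips with 3 to 60 N. Pads are 20 mm wide; open, the fingers measure 115 mm over their backs; the gripper's body (75 mm by 178 mm) begins 61 mm behind the grasp point.
Start: joints at [62.911, 24.242, 93.386, -0, 62.372, -1.089], TCP at [273.957, 561.74, 222.675] pointing down, gripper open.
Joint ranges: [-172.04, 172.04], [-51.8, 120.97], [4.93, 147.93], [-75.15, 255.16], [6.16, 154.13], [-145.62, 145.62]. Speed limits (degrees/s): [136.94, 136.94, 172.46, 180, 180, 180].

INTERFACE

Orientations are given as a 3x3 rotation matrix whose columns are the frame's x, y, z axes.
In Python, from cell import r gives the robot as it stands.
- The arm moves only by the tool play_rows, never from a script. Its argument "targets" is a list of rows, each a list of 6 numbers: the shift along the tool's x, y, z in units of 25 mm (1.0 is 25 mm), then the turn, a rotation vector about the tool's x, y, z in units of 6 degrees (1.0 is 6 degrees). In form: [[dx, dy, dz, wx, wy, wz], ...]. A call has 1 to 20 rows; each row shifts and turns the commanded pose from where the row before left it, along the tool's axes as they then stand; what a row does not reach is not made up. A row lasts 1/12 s, in which the tool goes at most 41.7 mm and 7.16 degrees, less where a joint would pass 70% of its speed; a pose out of reach is approached as far as the arm can. A call is refused whole if a number of a shift passes 1 or a number of a turn 1, either way. A call with a gripper value outside its range is refused whole. "claw" is the opening, from -1 (shut) to 1 (fully open), set as the call begins (left out, the last holds). The fingers move at their own pace and stop on an object; the grip force is fixed at half the most. Time passes only in rows, so rows that do not move let the fingers close. It gives the time, the measured TCP pose, the force, the opening and the grip force at its end, in the units of the state.
- r.sense(): the state, without advancing time (a new reading comes with each control period).
- r.capture(name): name is "side" or "top"; returns the picture (420x560x3 uint8, blue, green, red); there is no depth.
- r.camera_model(name): a dict with "fx", "fy", "cx", "cy" (pixels), "R" (3x3) and "t" (3): a world point X has camera coordinates R X + t. Camera axes: x right, y down, z forward; pixel columns grow to the right and rows downward; lengths in mm; the calibration is good to about 2 mm. A picture is of the moment at which its call begins. camera_model takes no time and is no camera call.
- r.finish_job(): hands the job in; it is judged then, once.
The state is a dict: "t": time; "joint_pos": joint angles; "joint_velocities": joint speeds; "joint_torque": joint torques, N m; "tcp_pos": TCP position; "orientation": TCP orientation; "contact_force": force on the tool from outside, world axes, zero at the start; "moment": the same for the moment, N m; "finger_gap": finger opening in mm; "finger_force": force on a finger pad.
Only numpy, scipy, OpenCV 4.12 (cv2) and the standard library are available. Lean on these libraries where they do the work, as an engineer would, in place of code of your own. Each camera call takes 0.05 s, during which the arm holds its last target. There are 200 camera calls.

## Working session

There is one attempt and no reset: what is moved stays moved. The work goes in short steps, Python scripts to look and compute and a tool call to move; the robot and the scene stay as the last step left them, time stands still between calls to the robot, and variables do not carry over. Pictures are saved under pics/ and viewed, at most 10 in all, crops included, and the job is handed in when it is done.

Besides the shell and the picture viewer there is one more tool, called as name([rows], argument=value, ...), one row to a line, values as JSON. play_rows: Moves the arm, as the interface text tells. Its arguments: {"type":"object","properties":{"targets":{"type":"array","items":{"type":"array","items":{"type":"number"}}},"claw":{"type":"number"}},"required":["targets"]}

```bash
mkdir -p pics; python3 - <<'E'
from cell import r
import cv2
for n in("side","top"):
    cv2.imwrite(f"pics/{n}0.png",r.capture(n)); print(n,r.camera_model(n))
s=r.sense(); print({k:s[k] for k in("t","tcp_pos","orientation","contact_force","finger_gap")})
E
```

```text
side {'fx': 478.31071354967645, 'fy': 478.31071354967645, 'cx': 271.3122626583615, 'cy': 213.62607014643942, 'R': array([[ 0.92607169, -0.37682998,  0.01975836],
       [-0.13865584, -0.38851508, -0.91095038],
       [ 0.35094983,  0.84086574, -0.41204249]]), 't': array([-536.36383521,  206.83387507,  906.3065641 ])}
top {'fx': 423.6125100834532, 'fy': 423.6125100834532, 'cx': 284.22258992598415, 'cy': 209.40750019712644, 'R': array([[-0.02270398, -0.9992623 ,  0.03097408],
       [-0.98955919,  0.0180512 , -0.14299218],
       [ 0.14232757, -0.03389718, -0.98923902]]), 't': array([   3.60661618,  616.70182254, 1139.82997404])}
{'t': 0.1, 'tcp_pos': array([273.74204519, 561.31695145, 221.98160788]), 'orientation': array([[-8.98797375e-01,  4.38363875e-01, -6.26114327e-04],
       [ 4.38364321e-01,  8.98796547e-01, -1.22045508e-03],
       [ 2.77459748e-05, -1.37140801e-03, -9.99999059e-01]]), 'contact_force': array([ 1.80090688, -0.12255719, -0.40491733]), 'finger_gap': 87.60045038979929}
```

View pics/side0.png

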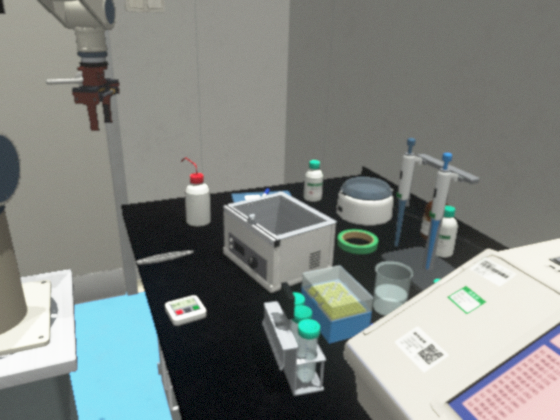

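View pics/top0.png

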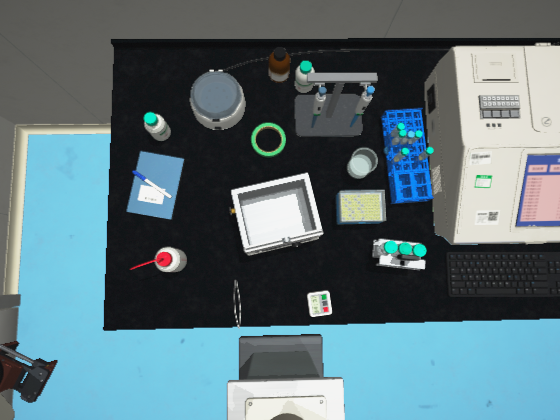

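The top view shows the bath around (278,214) with its rail on the lower edge and the stud near (287,241). The rack is at about (402,253), the wash bottle at (168,260) and the beaker at (362,163). I'll zoom in for measurements.

```bash
python3 - <<'E'
import cv2
a=cv2.imread("pics/top0.png")[165:285,225:435]
cv2.imwrite("pics/tz.png",cv2.resize(a,None,fx=3.8,fy=3.8,interpolation=cv2.INTER_CUBIC))
a=cv2.imread("pics/side0.png")[180:400,210:350]
b=cv2.resize(a,None,fx=2.7,fy=2.7,interpolation=cv2.INTER_CUBIC)
cv2.imwrite("pics/sz.png",b)
E
```

```text
(no output)
```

View pics/tz.png

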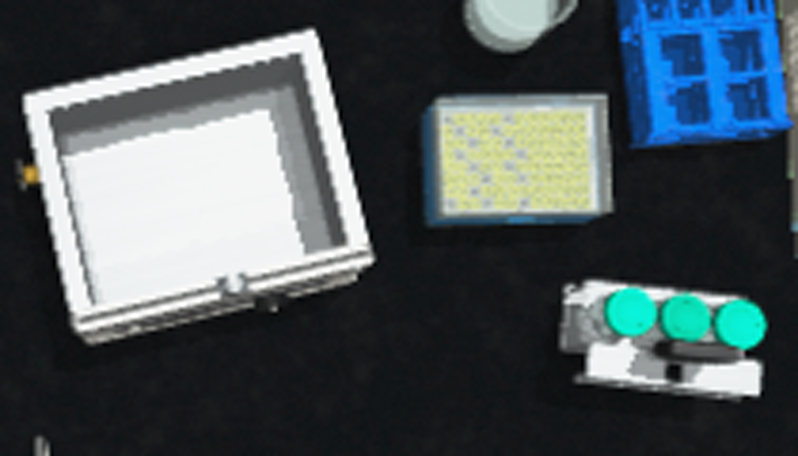

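View pics/sz.png

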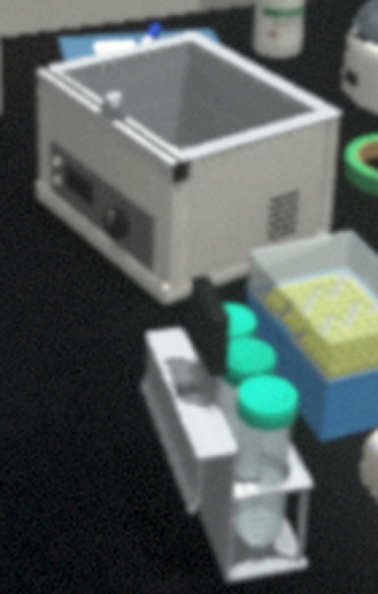

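The zoom shows the bath rim corners in the crop at about (22,95), (317,30), (374,258) and (80,325), with the stud at (232,284). On the rack, the caps are at (631,312), (685,317) and (740,324), the slot at (675,373) and the dark grip at about (700,350). Next I'll turn these into coordinates.

```bash
cat > h.py <<'E'
import numpy as np,cv2
from cell import r
def ray(n,u,v):
    c=r.camera_model(n);R=c["R"];o=-R.T@c["t"]
    return o,R.T@np.array([(u-c["cx"])/c["fx"],(v-c["cy"])/c["fy"],1])
def onz(n,u,v,z):
    o,d=ray(n,u,v);return (o+d*(z-o[2])/d[2])
def proj(n,X):
    c=r.camera_model(n);p=c["R"]@np.array(X)+c["t"];return np.array([c["fx"]*p[0]/p[2]+c["cx"],c["fy"]*p[1]/p[2]+c["cy"]])
def tz(u,v,z):return onz("top",225+(u+.5)/3.8-.5,165+(v+.5)/3.8-.5,z)
def sz(u,v,z):return onz("side",210+(u+.5)/2.7-.5,180+(v+.5)/2.7-.5,z)
E
python3 - <<'E'
from h import *
np.set_printoptions(precision=1,suppress=True)
print("bath top");P=[tz(*p,130)[:2] for p in((22,95),(317,30),(374,258),(80,325))]
Q=[sz(*p,130)[:2] for p in((190,35),(340,112),(185,163),(40,70))]
for S in(P,Q):
    print(np.array(S)); 
    for i in range(4):
        d=S[(i+1)%4]-S[i];print(np.linalg.norm(d),np.degrees(np.arctan2(d[1],d[0])))
    print("c",np.mean(S,0))
print("stud",tz(232,280,148),sz(113,97,148))
print("side TL order: stud top")
img=cv2.imread("pics/top0.png");h=cv2.cvtColor(img,cv2.COLOR_BGR2HSV)
for n,f in(("top","top0"),("side","side0")):
    im=cv2.imread(f"pics/{f}.png");h=cv2.cvtColor(im,cv2.COLOR_BGR2HSV)
    m=cv2.inRange(h,(75,120,80),(92,255,255))
    if n=="top": m[:230]=0;m[:, :370]=0
    else: m[:, :285]=0;m[:285]=0;m[:,330:]=0
    k,l,st,ce=cv2.connectedComponentsWithStats(m)
    for i in range(1,k):
        if st[i,4]>20: print(n,st[i],ce[i],onz(n,*ce[i],117 if n=="top" else 110))
print("slot",tz(675,373,98)); print("lip front L,R",tz(583,378,98),tz(760,394,98),"lip back L", tz(590,343,98))
print("grip top L,R",tz(655,349,162),tz(745,354,162))
print("shelf back corners",tz(590,281,0))
print("side lip: FL,BL,FR",sz(147,332,98),sz(180,328,98),sz(203,455,98),sz(233,448,98))
print("side grip top",sz(197,283,162),sz(220,325,162))
E
```

```text
bath top
[[ 658.8  132.5]
 [ 701.1  -71. ]
 [ 542.3 -104.9]
 [ 501.2   94.5]]
207.8717003212985 -78.25013163615662
162.37581972612253 -167.95704751808
203.5547534059259 101.63934388453788
162.0628176088063 13.570173189384231
c [600.8  12.8]
[[ 652.4  129.1]
 [ 701.5  -65.2]
 [ 548.8 -104.5]
 [ 498.8   97.4]]
200.3277900517471 -75.83087396245429
157.65402723132877 -165.5566601922029
207.99540600110873 103.91551544083782
156.88386350375885 11.644311043787086
c [600.4  14.2]
stud [528.   -7.5 148. ] [525.3 -13.  148. ]
side TL order: stud top
top [384 241  43  16 430] [405.  248.4] [ 497.7 -319.6  117. ]
side [292 291  29  48 806] [304.6 317.6] [ 500.1 -329.1  110. ]
slot [ 460.8 -315.9   98. ]
lip front L,R [ 458.8 -251.3   98. ] [ 445.  -374.6   98. ] lip back L [ 482.8 -257.5   98. ]
grip top L,R [ 476.  -283.8  162. ] [ 471.4 -343.2  162. ]
shelf back corners [ 532.7 -285.4    0. ]
side lip: FL,BL,FR [ 461.1 -252.6   98. ] [ 482.3 -255.9   98. ] [ 447.6 -371.7   98. ] [ 465.5 -372.3   98. ]
side grip top [ 471.9 -302.3  162. ] [ 467.  -345.7  162. ]
```

```bash
cat >> h.py <<'E'
def edge(img,n,p,q,z,w=4):
    """strongest bright/dark edge along p-q (pixels, bright on right-hand side of p->q), as world line on plane z: point, dir angle"""
    g=cv2.GaussianBlur(cv2.cvtColor(img,cv2.COLOR_BGR2GRAY),(0,0),.7).astype(np.float32)
    p,q=np.float32(p),np.float32(q);d=(q-p)/np.linalg.norm(q-p);nn=np.float32([-d[1],d[0]])
    s=np.arange(-w,w+.01,.25);t=np.linspace(.1,.9,40);out=[]
    for a in t:
        X=p+(q-p)*a+s[:,None]*nn
        f=cv2.remap(g,X[:,:1].copy(),X[:,1:].copy(),1).ravel()
        k=np.gradient(f);i=k.argmax();sl=slice(max(i-4,0),i+5);ww=np.clip(k[sl],0,None)
        out.append(onz(n,*(p+(q-p)*a+nn*(s[sl]@ww/ww.sum())),z)[:2])
    o=np.float32(out)
    vx,vy,x,y=cv2.fitLine(o,cv2.DIST_HUBER,0,.01,.01).ravel()
    if (o[-1]-o[0])@[vx,vy]<0: vx,vy=-vx,-vy
    res=(o-[x,y])@[-vy,vx]
    return np.array([x,y]),np.degrees(np.arctan2(vy,vx)),np.median(abs(res))
def tp(u,v):return 225+(u+.5)/3.8-.5,165+(v+.5)/3.8-.5
def sp(u,v):return 210+(u+.5)/2.7-.5,180+(v+.5)/2.7-.5
E
python3 - <<'E'
from h import *
np.set_printoptions(precision=1,suppress=True)
T=cv2.imread("pics/top0.png");S=cv2.imread("pics/side0.png")
c=[tp(22,95),tp(317,30),tp(374,258),tp(80,325)]
d=[sp(190,35),sp(340,112),sp(185,163),sp(40,70)]
for n,I,cc in(("top",T,c),("side",S,d)):
    for i in range(4): print(n,"back right front left".split()[i],edge(I,n,cc[i],cc[(i+1)%4],130))
for n in("top","side"):
    cm=r.camera_model(n);print(n,"pos",-cm["R"].T@cm["t"])
a=S[205:250,220:290];b=T[225:260,225:330]
a=cv2.resize(a,None,fx=8,fy=8,interpolation=cv2.INTER_CUBIC);b=cv2.resize(b,(760,253),interpolation=cv2.INTER_CUBIC)
o=np.zeros((600,760,3),np.uint8);o[:253]=b;o[253:600,:560]=a[:347];cv2.imwrite("pics/rail.png",o)
E
```

```text
Traceback (most recent call last):
  File "h.py", line 19, in edge
    f=cv2.remap(g,X[:,:1].copy(),X[:,1:].copy(),1).ravel()
      ~~~~~~~~~^^^^^^^^^^^^^^^^^^^^^^^^^^^^^^^^^^^
cv2.error: OpenCV(4.12.0) /io/opencv/modules/imgproc/src/imgwarp.cpp:1821: error: (-215:Assertion failed) ((map1.type() == CV_32FC2 || map1.type() == CV_16SC2) && map2.empty()) || (map1.type() == CV_32FC1 && map2.type() == CV_32FC1) in function 'remap'
```

play_rows([
  [0,0,-1,0,0,0.98],
  [0,0,-1,0,0,0.98],
  [0,0,0,0,0,0.98],
  [0,0,0,0,0,0.98],
  [0,0,0,0,0,0.98],
  [0,0,0,0,0,0.98],
  [0,0,0,0,0,0.98],
  [0,0,0,0,0,0.98],
  [0,0,0,0,0,0.98],
  [0,0,0,0,0,0.98],
  [0,0,0,0,0,0.98],
  [0,0,0,0,0,0.98],
], claw=0.3)

```text
t: 1.1
tcp_pos: [273.8, 561.5, 272.2]
orientation: [[0.119, 0.993, -0.0], [0.993, -0.119, -0.001], [-0.001, -0.0, -1.0]]
contact_force: [0.5, 0.2, -0.8]
finger_gap: 57.4
finger_force: 0.0
```

```bash
sed -i 's/X=p+(q-p)\*a+s\[:,None\]\*nn/X=(p+(q-p)*a+s[:,None]*nn).astype(np.float32)/' h.py
python3 - <<'E'
from h import *
np.set_printoptions(precision=1,suppress=True)
T=cv2.imread("pics/top0.png");S=cv2.imread("pics/side0.png")
c=[tp(22,95),tp(317,30),tp(374,258),tp(80,325)]
d=[sp(190,35),sp(340,112),sp(185,163),sp(40,70)]
for n,I,cc in(("top",T,c),("side",S,d)):
    for i in range(4): print(n,"back right front left".split()[i],edge(I,n,cc[i],cc[(i+1)%4],130))
for n in("top","side"):
    cm=r.camera_model(n);print(n,"pos",-cm["R"].T@cm["t"])
a=S[205:250,220:290];b=T[225:260,225:330]
a=cv2.resize(a,None,fx=7.6,fy=7.6,interpolation=cv2.INTER_CUBIC);b=cv2.resize(b,(760,253),interpolation=cv2.INTER_CUBIC)
o=np.zeros((596,760,3),np.uint8);o[:253]=b;o[254:254+a.shape[0],:a.shape[1]]=a;cv2.imwrite("pics/rail.png",o)
E
```

```text
top back (array([681.6,  26.8], dtype=float32), np.float32(-77.94361), np.float32(0.25554347))
top right (array([625.5, -86.5], dtype=float32), np.float32(-167.92703), np.float32(0.27038324))
top front (array([517.8,  -5.2], dtype=float32), np.float32(102.1564), np.float32(0.22209167))
top left (array([580.7, 116.6], dtype=float32), np.float32(12.007003), np.float32(0.36078596))
side back (array([684. ,  32.1], dtype=float32), np.float32(-78.45475), np.float32(0.64385724))
side right (array([617.6, -85.9], dtype=float32), np.float32(-168.16968), np.float32(0.39449513))
side front (array([519.2, -18.5], dtype=float32), np.float32(102.21196), np.float32(0.2603674))
side left (array([570.6, 125.4], dtype=float32), np.float32(18.349655), np.float32(4.006779))
top pos [ 448.1   31.1 1215.6]
side pos [ 207.3 -883.8  572.4]
```

View pics/rail.png

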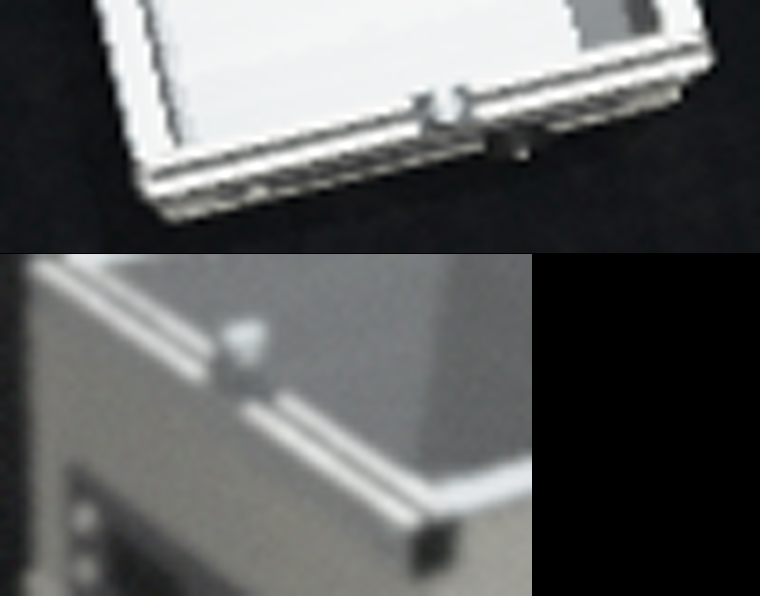

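play_rows([
  [-0.94,0.337,0,0,0,0],
  [-0.94,0.337,0,0,0,0],
  [-0.94,0.337,0,0,0,0],
  [-0.94,0.337,0,0,0,0],
  [-0.94,0.337,0,0,0,0],
  [-0.94,0.337,0,0,0,0],
  [-0.94,0.337,0,0,0,0],
  [-0.94,0.337,0,0,0,0],
  [-0.94,0.337,0,0,0,0],
  [-0.94,0.337,0,0,0,0],
  [-0.94,0.337,0,0,0,0],
  [-0.94,0.337,0,0,0,0],
  [-0.94,0.337,0,0,0,0],
  [-0.94,0.337,0,0,0,0],
  [-0.94,0.337,0,0,0,0],
  [-0.94,0.337,0,0,0,0],
  [-0.94,0.337,0,0,0,0],
  [-0.94,0.337,0,0,0,0],
])

```text
t: 2.6
tcp_pos: [376.1, 122.9, 272.5]
orientation: [[0.114, 0.993, -0.0], [0.993, -0.114, -0.0], [-0.0, -0.0, -1.0]]
contact_force: [1.2, -0.6, -0.2]
finger_gap: 57.2
finger_force: 0.0
```

play_rows([
  [-0.94,0.337,0,0,0,0],
  [-0.94,0.337,0,0,0,0],
  [-0.94,0.337,0,0,0,0],
  [-0.94,0.337,0,0,0,0],
  [-0.94,0.337,0,0,0,0],
  [-0.94,0.337,0,0,0,0],
  [-0.94,0.337,0,0,0,0],
  [-0.94,0.337,0,0,0,0],
  [-0.94,0.337,0,0,0,0],
  [-0.94,0.337,0,0,0,0],
  [-0.94,0.337,0,0,0,0],
  [-0.94,0.337,0,0,0,0],
  [-0.94,0.337,0,0,0,0],
  [-0.94,0.337,0,0,0,0],
  [-0.94,0.337,0,0,0,0],
  [-0.94,0.337,0,0,0,0],
  [-0.94,0.337,0,0,0,0],
  [-0.94,0.337,0,0,0,0],
  [0,0,0,0,0,0],
  [0,0,0,0,0,0],
])

```text
t: 4.27
tcp_pos: [478.3, -314.1, 272.0]
orientation: [[0.116, 0.993, -0.001], [0.993, -0.116, 0.001], [0.001, -0.001, -1.0]]
contact_force: [-0.9, -1.2, 0.4]
finger_gap: 56.7
finger_force: 0.0
```

The stud shows clearly at (448,103) in the upper strip and (243,335) in the lower one, and the rail's dark centre line is visible in both. I'll triangulate these.

```bash
python3 - <<'E'
from h import *
np.set_printoptions(precision=1,suppress=True)
ex=np.array([.9778,.2096]);ey=np.array([-.2096,.9778])
k=760/105
t=lambda u,v,z:onz("top",225+(u+.5)/k-.5,225+(v+.5)*35/253-.5,z)[:2]
s=lambda u,v,z:onz("side",220+(u+.5)/7.6-.5,205+(v-254+.5)/7.6-.5,z)[:2]
def pr(n,P):print(n,"world",P,"bath-axes",P@ex,P@ey)
for p in((160,179),(350,133),(560,82),(695,48)):pr("slot top",t(*p,130))
for p in((60,265),(180,346),(340,456),(405,500)):pr("slot side",s(*p,130))
pr("stud top",t(448,100,148));pr("stud side",s(244,330,147))
for n,f in(("rail R end top",t(712,62,130)),("rail L end",t(143,190,130)),("R end side",s(418,528,130))):pr(n,f)
E
```

```text
slot top world [503.3  92. ] bath-axes 511.37148425848045 -15.545123295534182
slot top world [518.1  24.8] bath-axes 511.77703164414015 -84.33612941319534
slot top world [534.7 -50.1] bath-axes 512.2837399327157 -161.03474569341404
slot top world [545.8 -98.6] bath-axes 513.0332397858549 -210.8138369692904
slot side world [504.5  92.9] bath-axes 512.7928134770154 -14.920791669139732
slot side world [519.6  24.8] bath-axes 513.2735190122568 -84.64476632119947
slot side world [537.2 -57.7] bath-axes 513.171753776073 -169.06105420741423
slot side world [543.9 -88.2] bath-axes 513.3607203911653 -200.20393203224535
stud top world [527.7  -9.5] bath-axes 514.0202415452452 -119.85208361751083
stud side world [528.1  -6. ] bath-axes 515.1445227700713 -116.52914962125602
rail R end top world [ 540.7 -104.5] bath-axes 506.78723541498096 -215.50450147956192
rail L end world [499.5  98. ] bath-axes 508.9760547528303 -8.888581037707027
R end side world [ 541.  -104.2] bath-axes 507.152767103676 -215.31208737118564
```

play_rows([
  [0,-0.12,1,0,0,0],
  [0,0,1,0,0,0],
  [0,0,1,0,0,0],
  [0,0,1,0,0,0],
  [0,0,0.9,0,0,0],
  [0,0,0.6,0,0,0],
  [0,0,0.3,0,0,0],
  [0,0,0.03,0,0,0],
  [0,0,0,0,0,0],
])

```text
t: 5.02
tcp_pos: [475.6, -312.5, 127.1]
orientation: [[0.114, 0.994, -0.0], [0.994, -0.114, 0.0], [0.0, -0.0, -1.0]]
contact_force: [0.9, -0.4, 0.1]
finger_gap: 57.0
finger_force: 0.0
```

play_rows([
  [0,0,0,0,0,0],
  [0,0,0,0,0,0],
  [0,0,0,0,0,0],
  [0,0,0,0,0,0],
  [0,0,0,0,0,0],
  [0,0,0,0,0,0],
  [0,0,0,0,0,0],
  [0,0,0,0,0,0],
], claw=-1)

```text
t: 5.68
tcp_pos: [475.4, -313.0, 126.9]
orientation: [[0.114, 0.993, -0.0], [0.993, -0.114, 0.0], [0.0, -0.001, -1.0]]
contact_force: [-0.4, -1.0, 1.9]
finger_gap: 11.8
finger_force: 30.0
```

play_rows([
  [0,0,-0.4,0,0,0],
  [0,0,-0.8,0,0,0],
  [0,0,-1,0,0,0],
  [0,0,-1,0,0,0],
  [0,0,-1,0,0,0],
  [0,0,-1,0,0,0],
  [0,0,-0.8,0,0,0],
  [0,0,-0.4,0,0,0],
  [0,0,0,0,0,0],
  [0,0,0,0,0,0],
])

```text
t: 6.52
tcp_pos: [475.3, -312.8, 286.5]
orientation: [[0.114, 0.993, -0.0], [0.993, -0.114, 0.0], [0.0, -0.0, -1.0]]
contact_force: [0.3, 0.1, -5.2]
finger_gap: 11.8
finger_force: 30.0
```

```bash
python3 - <<'E'
from h import *
for n in("top","side"): cv2.imwrite(f"pics/{n}1.png",r.capture(n))
T=cv2.imread("pics/top1.png")[200:300,340:460];S=cv2.imread("pics/side1.png")
p=proj("side",r.sense()["tcp_pos"]).astype(int);print(p,proj("top",r.sense()["tcp_pos"]))
a=S[max(0,p[1]-60):p[1]+140,max(0,p[0]-100):p[0]+100]
o=np.hstack([cv2.resize(T,(400,333)),cv2.resize(a,(400,int(400*a.shape[0]/a.shape[1])))[:333]]) if a.shape[0]*400/a.shape[1]>=333 else a
cv2.imwrite("pics/lift.png",o)
E
```

```text
[289 215] [426.27371491 254.9045217 ]
```

View pics/lift.png

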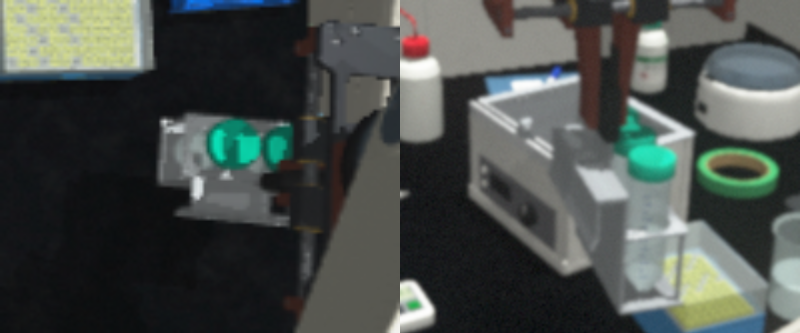

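The rack is lifted level, with about 5 N of load, and the rail is clear. Next I rotate it to the bath's yaw and carry it over.

play_rows([
  [0,0,0,0,0,-0.783],
  [0,0,0,0,0,-0.783],
  [0,0,0,0,0,-0.783],
  [0,0,0,0,0,-0.783],
  [0,0,0,0,0,0],
  [0.3,0.13,0,0,0,0],
  [0.6,0.26,0,0,0,0],
  [0.9,0.39,0,0,0,0],
  [0.9,0.39,0,0,0,0],
  [0.9,0.39,0,0,0,0],
  [0.9,0.39,0,0,0,0],
  [0.9,0.39,0,0,0,0],
  [0.9,0.39,0,0,0,0],
  [0.9,0.39,0,0,0,0],
  [0.9,0.39,0,0,0,0],
  [0.9,0.39,0,0,0,0],
  [0.9,0.39,0,0,0,0],
  [0.9,0.39,0,0,0,0],
  [0.5,0.217,0,0,0,0],
  [0.27,0.117,0,0,0,0],
])

```text
t: 8.28
tcp_pos: [536.5, -1.5, 286.3]
orientation: [[-0.211, 0.977, -0.001], [0.977, 0.211, 0.001], [0.001, -0.001, -1.0]]
contact_force: [-0.6, -0.2, -5.1]
finger_gap: 11.8
finger_force: 30.0
```

play_rows([
  [0,0,0,0,0,0],
  [0,0,0,0,0,0],
  [0,0,0,0,0,0],
  [0,0,0,0,0,0],
])

```text
t: 8.62
tcp_pos: [536.6, -4.7, 286.8]
orientation: [[-0.21, 0.978, -0.0], [0.978, 0.21, -0.0], [-0.0, -0.0, -1.0]]
contact_force: [0.1, 0.5, -4.0]
finger_gap: 12.3
finger_force: 30.0
```

play_rows([
  [0,0,0.3,0,0,0],
  [0,0,0.3,0,0,0],
  [0,0,0.2,0,0,0],
  [0,0,0.1,0,0,0],
  [0,0,0,0,0,0],
  [0,0,0,0,0,0],
])

```text
t: 9.12
tcp_pos: [536.8, -3.9, 264.1]
orientation: [[-0.212, 0.977, -0.001], [0.977, 0.212, 0.0], [0.0, -0.001, -1.0]]
contact_force: [0.9, 0.7, -5.3]
finger_gap: 11.7
finger_force: 30.0
```

```bash
python3 - <<'E'
from h import *
for n in("top","side"): cv2.imwrite(f"pics/{n}2.png",r.capture(n))
T=cv2.imread("pics/top2.png")[175:260,225:330];S=cv2.imread("pics/side2.png")[140:280,210:350]
o=np.zeros((400,800,3),np.uint8);o[:324,:400]=cv2.resize(T,(400,324),interpolation=2);o[:,400:]=cv2.resize(S,(400,400),interpolation=2)
cv2.imwrite("pics/over.png",o)
E
```

```text
(no output)
```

View pics/over.png

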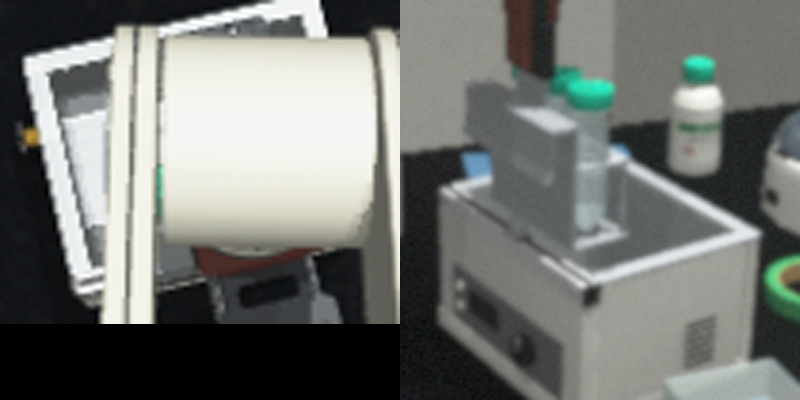

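The top view is blocked by the arm. The side view shows the rack above the rail with the flange in front of it. From here I lower it gently and watch the force.

play_rows([
  [0,0,0.08,0,0,0],
  [0,0,0.08,0,0,0],
  [0,0,0.08,0,0,0],
  [0,0,0.08,0,0,0],
  [0,0,0.08,0,0,0],
  [0,0,0,0,0,0],
  [0,0,0,0,0,0],
])

```text
t: 9.8
tcp_pos: [536.8, -3.8, 254.2]
orientation: [[-0.212, 0.977, -0.0], [0.977, 0.212, -0.0], [0.0, -0.0, -1.0]]
contact_force: [0.2, 0.4, -4.1]
finger_gap: 11.5
finger_force: 30.0
```

play_rows([
  [0,0,0.08,0,0,0],
  [0,0,0.08,0,0,0],
  [0,0,0,0,0,0],
  [0,0,0,0,0,0],
])

```text
t: 10.13
tcp_pos: [536.7, -3.8, 250.3]
orientation: [[-0.212, 0.977, -0.0], [0.977, 0.212, 0.0], [0.0, -0.0, -1.0]]
contact_force: [0.2, 0.4, -5.0]
finger_gap: 12.5
finger_force: 30.0
```

play_rows([
  [0,0,0.15,0,0,0],
  [0,0,0.15,0,0,0],
  [0,0,0.15,0,0,0],
  [0,0,0.15,0,0,0],
  [0,0,0.15,0,0,0],
  [0,0,0.15,0,0,0],
  [0,0,0.15,0,0,0],
  [0,0,0.15,0,0,0],
  [0,0,0.15,0,0,0],
  [0,0,0.15,0,0,0],
  [0,0,0,0,0,0],
  [0,0,0,0,0,0],
])

```text
t: 11.13
tcp_pos: [536.7, -3.8, 212.7]
orientation: [[-0.212, 0.977, -0.0], [0.977, 0.212, 0.0], [0.0, -0.0, -1.0]]
contact_force: [-0.5, 0.5, -3.6]
finger_gap: 12.1
finger_force: 30.0
```

play_rows([
  [0,0,0.08,0,0,0],
  [0,0,0.08,0,0,0],
  [0,0,0.08,0,0,0],
  [0,0,0.08,0,0,0],
  [0,0,0.08,0,0,0],
  [0,0,0.08,0,0,0],
  [0,0,0.08,0,0,0],
  [0,0,0.08,0,0,0],
  [0,0,0,0,0,0],
  [0,0,0,0,0,0],
])

```text
t: 11.97
tcp_pos: [536.8, -3.8, 196.8]
orientation: [[-0.212, 0.977, -0.0], [0.977, 0.212, -0.0], [0.0, -0.0, -1.0]]
contact_force: [-1.0, 0.3, -3.6]
finger_gap: 11.9
finger_force: 30.0
```

play_rows([
  [0,0,0.08,0,0,0],
  [0,0,0.08,0,0,0],
  [0,0,0.08,0,0,0],
  [0,0,0.08,0,0,0],
  [0,0,0.08,0,0,0],
  [0,0,0.08,0,0,0],
  [0,0,0.08,0,0,0],
  [0,0,0,0,0,0],
  [0,0,0,0,0,0],
])

```text
t: 12.72
tcp_pos: [536.8, -3.8, 182.8]
orientation: [[-0.212, 0.977, -0.0], [0.977, 0.212, 0.0], [0.0, -0.0, -1.0]]
contact_force: [0.1, 0.1, -3.3]
finger_gap: 12.1
finger_force: 30.0
```

play_rows([
  [0,0,0.04,0,0,0],
  [0,0,0.04,0,0,0],
  [0,0,0.04,0,0,0],
  [0,0,0,0,0,0],
  [0,0,0,0,0,0],
  [0,0,0,0,0,0],
])

```text
t: 13.22
tcp_pos: [536.9, -3.8, 180.0]
orientation: [[-0.212, 0.977, 0.0], [0.977, 0.212, -0.0], [-0.0, 0.0, -1.0]]
contact_force: [0.2, -0.2, -4.2]
finger_gap: 12.0
finger_force: 30.0
```

play_rows([
  [0,0,0.04,0,0,0],
  [0,0,0.04,0,0,0],
  [0,0,0,0,0,0],
  [0,0,0,0,0,0],
  [0,0,0,0,0,0],
])

```text
t: 13.63
tcp_pos: [536.8, -3.8, 177.9]
orientation: [[-0.212, 0.977, -0.0], [0.977, 0.212, 0.0], [0.0, -0.0, -1.0]]
contact_force: [-1.0, -0.0, -3.7]
finger_gap: 12.3
finger_force: 30.0
```

play_rows([
  [0,0,0.04,0,0,0],
  [0,0,0,0,0,0],
  [0,0,0,0,0,0],
  [0,0,0,0,0,0],
])

```text
t: 13.97
tcp_pos: [536.9, -3.8, 176.9]
orientation: [[-0.212, 0.977, -0.0], [0.977, 0.212, 0.0], [0.0, -0.0, -1.0]]
contact_force: [-0.3, 0.5, -3.4]
finger_gap: 12.0
finger_force: 30.0
```

play_rows([
  [0,0,0.04,0,0,0],
  [0,0,0,0,0,0],
  [0,0,0,0,0,0],
  [0,0,0,0,0,0],
])

```text
t: 14.3
tcp_pos: [536.8, -3.8, 175.9]
orientation: [[-0.212, 0.977, -0.0], [0.977, 0.212, -0.0], [0.0, -0.0, -1.0]]
contact_force: [0.3, -0.1, -4.3]
finger_gap: 11.8
finger_force: 30.0
```

play_rows([
  [0,0,0.04,0,0,0],
  [0,0,0,0,0,0],
  [0,0,0,0,0,0],
  [0,0,0,0,0,0],
])

```text
t: 14.63
tcp_pos: [536.9, -3.8, 174.9]
orientation: [[-0.212, 0.977, 0.0], [0.977, 0.212, 0.0], [0.0, 0.0, -1.0]]
contact_force: [0.2, -0.6, -4.2]
finger_gap: 11.9
finger_force: 30.0
```

The slot has gone over the stud with no side force. The spring balls come next, so I press in small steps.

play_rows([
  [0,0,0.04,0,0,0],
  [0,0,0,0,0,0],
  [0,0,0,0,0,0],
  [0,0,0,0,0,0],
])

```text
t: 14.97
tcp_pos: [537.0, -3.7, 174.0]
orientation: [[-0.212, 0.977, 0.0], [0.977, 0.212, 0.0], [0.0, 0.0, -1.0]]
contact_force: [0.7, 2.2, -2.5]
finger_gap: 12.1
finger_force: 30.0
```

play_rows([
  [0,0,0.04,0,0,0],
  [0,0,0,0,0,0],
  [0,0,0,0,0,0],
  [0,0,0,0,0,0],
])

```text
t: 15.3
tcp_pos: [537.1, -3.4, 173.0]
orientation: [[-0.212, 0.977, 0.001], [0.977, 0.212, 0.001], [0.001, 0.001, -1.0]]
contact_force: [-0.1, 4.4, -0.6]
finger_gap: 11.4
finger_force: 30.0
```

play_rows([
  [0.03,0,0,0,0,0],
  [0,0,0,0,0,0],
  [0,0,0,0,0,0],
  [0,0,0,0,0,0],
])

```text
t: 15.63
tcp_pos: [536.9, -3.0, 173.0]
orientation: [[-0.212, 0.977, 0.0], [0.977, 0.212, 0.0], [-0.0, 0.0, -1.0]]
contact_force: [0.4, 4.3, -1.1]
finger_gap: 11.7
finger_force: 30.0
```

play_rows([
  [0,0,0.04,0,0,0],
  [0,0,0,0,0,0],
  [0,0,0,0,0,0],
  [0,0,0,0,0,0],
])

```text
t: 15.97
tcp_pos: [536.4, -3.0, 171.6]
orientation: [[-0.212, 0.977, -0.001], [0.977, 0.212, 0.0], [0.0, -0.001, -1.0]]
contact_force: [1.0, 5.1, -3.1]
finger_gap: 11.8
finger_force: 30.0
```

play_rows([
  [0.04,0,0,0,0,0],
  [0,0,0,0,0,0],
  [0,0,0,0,0,0],
  [0,0,0,0,0,0],
])

```text
t: 16.3
tcp_pos: [536.3, -2.4, 171.7]
orientation: [[-0.212, 0.977, -0.0], [0.977, 0.212, -0.001], [-0.0, -0.0, -1.0]]
contact_force: [0.8, 0.8, -4.0]
finger_gap: 11.5
finger_force: 30.0
```

play_rows([
  [0,0,0.04,0,0,0],
  [0,0,0,0,0,0],
  [0,0,0,0,0,0],
  [0,0,0,0,0,0],
])

```text
t: 16.63
tcp_pos: [536.5, -2.3, 171.0]
orientation: [[-0.212, 0.977, 0.0], [0.977, 0.212, -0.0], [-0.0, 0.0, -1.0]]
contact_force: [-0.9, 0.6, -0.6]
finger_gap: 12.1
finger_force: 30.0
```

Lateral force is gone and the vertical contact is beginning, so I keep pressing.

play_rows([
  [0,0,0.04,0,0,0],
  [0,0,0,0,0,0],
  [0,0,0,0,0,0],
])

```text
t: 16.88
tcp_pos: [536.6, -2.1, 169.5]
orientation: [[-0.212, 0.977, 0.0], [0.977, 0.212, -0.0], [-0.0, 0.0, -1.0]]
contact_force: [2.9, 0.4, -5.0]
finger_gap: 11.5
finger_force: 30.0
```

play_rows([
  [0,0,0.03,0,0,0],
  [0,0,0,0,0,0],
  [0,0,0,0,0,0],
])

```text
t: 17.13
tcp_pos: [536.6, -2.1, 169.0]
orientation: [[-0.212, 0.977, 0.0], [0.977, 0.212, -0.0], [-0.0, 0.0, -1.0]]
contact_force: [1.8, 0.6, -4.1]
finger_gap: 11.8
finger_force: 30.0
```

play_rows([
  [0,0,0.04,0,0,0],
  [0,0,0.04,0,0,0],
  [0,0,0,0,0,0],
  [0,0,0,0,0,0],
])

```text
t: 17.47
tcp_pos: [536.3, -2.1, 166.7]
orientation: [[-0.212, 0.977, -0.0], [0.977, 0.212, -0.0], [0.0, -0.0, -1.0]]
contact_force: [2.4, -0.4, -7.6]
finger_gap: 11.7
finger_force: 30.0
```

play_rows([
  [0,0,0.04,0,0,0],
  [0,0,0,0,0,0],
  [0,0,0,0,0,0],
])

```text
t: 17.72
tcp_pos: [536.1, -2.2, 165.8]
orientation: [[-0.212, 0.977, -0.001], [0.977, 0.212, -0.0], [-0.0, -0.001, -1.0]]
contact_force: [1.7, -0.1, -8.2]
finger_gap: 11.7
finger_force: 30.0
```

play_rows([
  [0,0,0.04,0,0,0],
  [0,0,0,0,0,0],
  [0,0,0,0,0,0],
])

```text
t: 17.97
tcp_pos: [536.1, -2.0, 165.0]
orientation: [[-0.212, 0.977, -0.001], [0.977, 0.212, 0.0], [0.0, -0.001, -1.0]]
contact_force: [0.7, 0.2, -6.0]
finger_gap: 11.8
finger_force: 30.0
```

play_rows([
  [0,0,0.04,0,0,0],
  [0,0,0,0,0,0],
  [0,0,0,0,0,0],
])

```text
t: 18.22
tcp_pos: [536.4, -2.0, 164.2]
orientation: [[-0.212, 0.977, -0.0], [0.977, 0.212, 0.0], [0.0, -0.0, -1.0]]
contact_force: [-0.6, -0.3, -3.8]
finger_gap: 12.2
finger_force: 30.0
```

play_rows([
  [0,0,0.04,0,0,0],
  [0,0,0,0,0,0],
  [0,0,0,0,0,0],
])

```text
t: 18.47
tcp_pos: [536.4, -2.0, 163.1]
orientation: [[-0.212, 0.977, -0.0], [0.977, 0.212, 0.0], [0.0, -0.0, -1.0]]
contact_force: [0.0, -0.0, -4.1]
finger_gap: 11.8
finger_force: 30.0
```

play_rows([
  [0,0,0.04,0,0,0],
  [0,0,0,0,0,0],
  [0,0,0,0,0,0],
])

```text
t: 18.72
tcp_pos: [536.4, -2.1, 162.1]
orientation: [[-0.212, 0.977, -0.0], [0.977, 0.212, 0.0], [0.0, -0.0, -1.0]]
contact_force: [0.3, -0.4, -3.2]
finger_gap: 11.9
finger_force: 30.0
```

play_rows([
  [0,0,0.03,0,0,0],
  [0,0,0,0,0,0],
  [0,0,0,0,0,0],
])

```text
t: 18.97
tcp_pos: [536.6, -2.1, 161.8]
orientation: [[-0.212, 0.977, 0.0], [0.977, 0.212, -0.0], [-0.0, 0.0, -1.0]]
contact_force: [-2.2, 1.4, 2.5]
finger_gap: 11.9
finger_force: 30.0
```

play_rows([
  [0,0,0.03,0,0,0],
  [0,0,0,0,0,0],
  [0,0,0,0,0,0],
])

```text
t: 19.22
tcp_pos: [536.6, -2.0, 161.8]
orientation: [[-0.212, 0.977, 0.0], [0.977, 0.212, -0.0], [-0.0, 0.0, -1.0]]
contact_force: [-3.9, 0.3, 10.6]
finger_gap: 11.9
finger_force: 30.0
```

The z reading stops at 161.8 while the force rises, so the lip is on the rail. I ease off, release and retreat.

play_rows([
  [0,0,-0.04,0,0,0],
  [0,0,0,0,0,0],
  [0,0,0,0,0,0],
])

```text
t: 19.47
tcp_pos: [536.7, -2.1, 161.9]
orientation: [[-0.212, 0.977, 0.001], [0.977, 0.212, -0.0], [-0.0, 0.001, -1.0]]
contact_force: [-0.8, -0.5, 1.4]
finger_gap: 12.1
finger_force: 30.0
```

play_rows([
  [0,0,0,0,0,0],
  [0,0,0,0,0,0],
  [0,0,0,0,0,0],
  [0,0,0,0,0,0],
  [0,0,0,0,0,0],
  [0,0,0,0,0,0],
], claw=0)

```text
t: 19.97
tcp_pos: [536.5, -2.1, 161.7]
orientation: [[-0.212, 0.977, 0.0], [0.977, 0.212, -0.0], [-0.0, 0.0, -1.0]]
contact_force: [0.4, 0.4, 0.1]
finger_gap: 43.4
finger_force: 0.0
```

play_rows([
  [0,0,-0.3,0,0,0],
  [0,0,-0.6,0,0,0],
  [0,0,-1,0,0,0],
  [0,0,-1,0,0,0],
  [-1,0,-0.6,0,0,0],
  [-1,0,0,0,0,0],
  [-1,0,0,0,0,0],
  [-1,0,0,0,0,0],
  [-1,0,0,0,0,0],
  [-1,0,0,0,0,0],
  [-1,0,0,0,0,0],
  [-1,0,0,0,0,0],
  [-1,0,0,0,0,0],
  [-1,0,0,0,0,0],
  [0,0,0,0,0,0],
  [0,0,0,0,0,0],
])

```text
t: 21.3
tcp_pos: [589.4, -247.4, 249.4]
orientation: [[-0.21, 0.978, 0.0], [0.978, 0.21, 0.0], [0.0, 0.0, -1.0]]
contact_force: [0.0, 0.1, -0.2]
finger_gap: 44.1
finger_force: 0.0
```

```bash
python3 - <<'E'
from h import *
for n in("top","side"): cv2.imwrite(f"pics/{n}3.png",r.capture(n))
T=cv2.imread("pics/top3.png")[165:285,225:345];S=cv2.imread("pics/side3.png")[160:300,210:350]
cv2.imwrite("pics/end.png",np.hstack([cv2.resize(T,(400,400),interpolation=2),cv2.resize(S,(400,400),interpolation=2)]))
E
```

```text
(no output)
```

View pics/end.png

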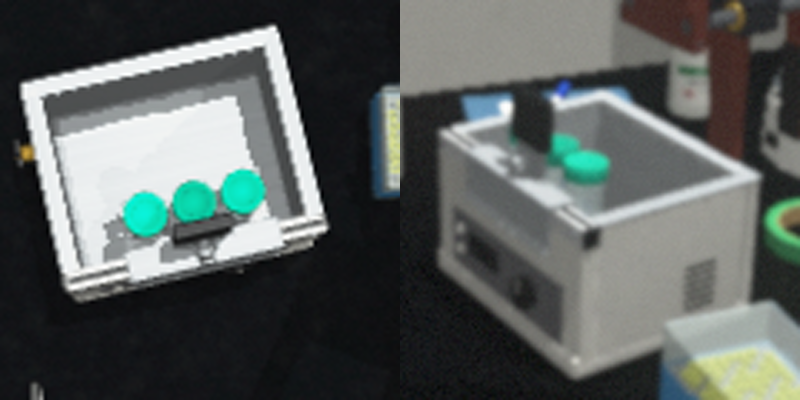

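Both views show the rack hanging level, with the lip flat on the rail and the stud standing up through the slot (left view, around (208,250)). The gripper is clear, so I hand in.

```bash
python3 -c "
from cell import r
print(r.finish_job())"
```

```text
the job is handed in; nothing more can be done
None
```

The rack is hanging on the bath's front rail, snapped under the stud's balls with the lip fully home and the gripper clear; I handed the job in at about 21 s, and no verdict came back.

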